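Lock a scent cartridge into the clothes freshener and switch it on

ROBOT

A 7-joint arm with a two-finger parallel gripper is mounted at the origin on the work surface. World frame = base frame: x ahead of the robot, y to its left, z up, the work surface at z = 0. Lengths are in mm, angles in rad, forces in N, time in s.
With the tool pointing down it reaches from about 400 to 875 mm from the base axis. Payload 4.4 kg.
Tool frame: the origin (TCP) lies where the fingers leave the gripper's body, on its centre line; the fingertips stand 73 mm ahead of it and the grasp point (between the pads) lies 54 mm ahead of it; z points along the fingers, y is the line along which they close (so a half turn about z gives the same grasp; the last joint's range is limited). The gripper opens to 85 mm and grips with 20 to 120 N. Pads are 22 mm wide; open, the fingers measure 114 mm over their backs; the gripper's body (76 mm by 85 mm) begins 54 mm behind the grasp point. The pads swing forward as they close: fully open they stand 13 mm farther back than shut.
Start: joints at [-1.332, 0.628, 0.038, 1.517, -0.027, 0.996, -0.02], TCP at [195.045, 620.06, 303.913] pointing down, gripper open.
Joint ranges: [-3.06, 3.06], [-0.37, 2.12], [-1.25, 1.32], [0.18, 2.47], [-1.1, 4.24], [0.23, 1.98], [-2.94, 2.94]. Speed limits (rad/s): [2.57, 2.57, 3.14, 3.14, 3.14, 3.14, 3.14].

INTERFACE

Orientations are given as [roll, pitch, yaw] about the fixed x, y, z axes, in that order (R = Rz(yaw) Ry(pitch) Rx(roll)).
In Python, from cell import ctrl gives the robot as it stands.
- The arm moves only by the tool send_rows, never from a script. Its argument "rows" is a list that holds one entry, the list of rows, each a list of 6 numbers: the shift along the tool's x, y, z in cm, then the turn, a rotation vector about the tool's x, y, z in rad. In form: [[[tx, ty, tz, wx, wy, wz], ...]]. A call has 1 to 10 rows; each row is the pose to reach, as a shift and turn from the pose commanded when the call began, along the tool's axes at that moment; what a row does not reach only later rows make up. A row lasts 1/10 s, in which the tool goes at most 50 mm and 8.59 degrees, less where a joint would pass 70% of its speed; a pose out of reach is approached as far as the arm can. A call with a gripper value outside its range is refused whole. "grip" is the closure in counts, from 0 (fully open) to 255 (shut), set as the call begins (left out, the last holds). The fingers move at their own pace and stop on an object; the grip force is fixed at half the most. Time passes only in rows, so rows that repeat a pose let the fingers close. It gives the time, the measured TCP pose, the force, the opening and the grip force at its end, in the units of the state.
- ctrl.read_state(): the state, without advancing time (a new reading comes with each control period).
- ctrl.get_image(name): name is "scene" or "side" or "wrist"; returns a dict with "pixels" (420x560x3 uint8, red, green, blue), "fx", "fy", "cx", "cy" (pixels), "extrinsics" (4x4, takes a point from camera to world coordinates); the wrist camera has in their place "mount" (4x4, takes a point from camera to tool coordinates, whose origin is the TCP and whose axes are the flange's). Camera axes: x right, y up, looking along -z (the intrinsics and any distortion apply to the point x, -y, -z); pixel columns grow to the right and rows downward; lengths in mm; the calibration is good to about 2 mm. A picture is of the moment at which its call begins: read the wrist's pose just before it. There is no depth.
- ctrl.finish_job(): hands the job in; it is judged then, once.
The state is a dict: "clock": time; "qpos": joint angles; "qd": joint speeds; "tau": joint torques, N m; "eef_pos": TCP position; "tool_rot": TCP orientation; "force": force on the tool from outside, world axes, zero at the start; "torque": the same for the moment, N m; "width": finger opening in mm; "gripper_force": force on a finger pad.
Only numpy, scipy, OpenCV 4.12 (cv2) and the standard library are available. Lean on these libraries where they do the work, as an engineer would, in place of code of your own. Each camera call takes 0.05 s, during which the arm holds its last target. There are 200 camera calls.

TASK

Fit the green scent cartridge into the blue bayonet socket of the clothes freshener: let its lugs drop through the slots, push it down against the spring without forcing it, twist it clockwise about a quarter turn to the stop and let go so that it springs up into its lock. Then flip the red toggle switch over to on, and leave the other things on the shelf where they are.

Things in the scene. Friction and masses are not known exactly. Their poses are not given: they have to be found in the camera images.
- cartridge_center (a point): centre of the loose green scent cartridge, upright on the shelf, 63 mm tall: 31.5 mm over its underside; z is its axis, up. On top it has an upright grip bar, 44 mm long along x, 14 mm thick along y, from 27 to 63 mm above the underside. Below the bar a round green flange, 56 mm across, 15 to 27 mm above the underside. Half a turn leaves it the same.
- cartridge: the same cartridge; origin at the centre of its underside; about 0.12 kg. Below the flange is a round white spigot, 38 mm across, 15 mm high, with two orange lugs at its very bottom (5 mm high, 10 mm wide) that stick out along +x and -x to 27 mm from the axis.
- socket (a point): centre of the freshener's socket, at the height of its blue collar's rim, 87 mm above the shelf; z up, x away from the unit's front (the robot's side), y towards the toggle. Collar 70 mm across; mouth 43 mm across in a 6 mm thick lip with two opposite slots 14 mm wide, marked orange. The stiff collar was set by hand: its line of slots is up to 0.6 rad off this x axis either way, not measured: look or feel.
- freshener: white fan clothes freshener, 120 x 240 x 55 mm high, fixed; origin under its centre, axes as socket. Lugs within about 0.1 rad of the socket's slots drop in, otherwise they sit on the rim. The socket's plastic cracks if the cartridge bears on it with more than 40 N.
- plate (a joint): spring plate in the socket: m pressed down, 0 raised (3 mm below the rim), at most 0.012. It pushes back 3 N plus 0.6 N per mm. The lugs can turn under the lip with the cartridge's underside 11 to 15 mm below the rim (8 to 10 N); at 15 mm the flange meets the hard rim. When locked and let go, the lugs rise 3 mm into notches: underside 8 mm below the rim, plate at 0.005.
- flag (a joint): lock indicator, a small orange tab outside the collar, pushed round by a lug at the end of its turn; stays there: rad, 0 not locked, about 0.3 when turned to the stop. The cartridge turns clockwise seen from above by about 1.5 rad (86 degrees) from the slots to a hard stop; counter-clockwise it is blocked.
- toggle (a joint): the toggle switch on the freshener's deck: rad, 0 off (leaning to the socket -x side), 1.0 fully on (leaning to +x); stays where it is left, moves at 1 to 2 N
- toggle_tip (a point): centre of the red ball (26 mm in diameter) at the end of the toggle's 45 mm arm, about 116 mm above the shelf; the axes are those of socket while the switch is off. The arm's pivot lies 22 mm further to +x and 39 mm below; as it is flipped the ball travels 43 mm to +x over a low arc. Beneath the ball a grey block rises to 80 mm above the shelf.
- vase: navy ceramic bud vase, 64 mm in diameter, 115 mm tall; origin at the centre of its underside; a bystander; it and the cartridge may stand on either side
- ring_box: clear two-tier ring box, 110 x 90 x 67 mm high; origin under its centre; a bystander
- tie_bar: silver tie bar, 58 x 7 x 6 mm, lying on the shelf; origin under its centre; a bystander
- hanger: black plastic hanger lying flat, 400 mm long, 12 mm thick; origin on the shelf at its middle; a bystander
- polish_tin: red and brass shoe polish tin, 75 mm in diameter, 26 mm high; origin under its centre; a bystander
- brush: clothes brush lying on the shelf; a bystander
Mind the look-alikes: they are no part of the job. There is more than one size of the cartridge; the job needs the middle-sized.

How it is judged:
By the outcome, as a careful person would: the job done as asked, in the order asked, and still so for the second after the job is handed in, with the robot touching nothing.
It also fails if it takes over 72 s, if anything falls off the work surface, if the arm or the gripper's body presses on something with over 40 N, if the wrist force passes 120 N, or if a joint passes its speed limit or range.

## Working session

There is one attempt and no reset: what is moved stays moved. The work goes in short steps, Python scripts to look and compute and a tool call to move; the robot and the scene stay as the last step left them, time stands still between calls to the robot, and variables do not carry over. Pictures are saved under pics/ and viewed, at most 10 in all, crops included, and the job is handed in when it is done.

Besides the shell and the picture viewer there is one more tool, called after ">>>" in YAML: its name, and indented under it one key for each argument. send_rows: Moves the arm, as the interface text tells. Its arguments: {"type":"object","properties":{"rows":{"type":"array","items":{"type":"array","items":{"type":"array","items":{"type":"number"}}}},"grip":{"type":"number"}},"required":["rows"]}

```bash
mkdir -p pics; ls; cat > h.py <<'E'
import numpy as np, cv2
from cell import ctrl
from scipy.spatial.transform import Rotation as R
def tool():
    s=ctrl.read_state(); T=np.eye(4); T[:3,:3]=R.from_euler('xyz',s['tool_rot']).as_matrix(); T[:3,3]=s['eef_pos']; return T
def grab(name):
    T=tool() if name=='wrist' else None
    im=ctrl.get_image(name); im['E']=T@np.array(im['mount']) if name=='wrist' else np.array(im['extrinsics'])
    return im
def ray(im,u,v):
    d=np.array([(u-im['cx'])/im['fx'],-(v-im['cy'])/im['fy'],-1]); return im['E'][:3,3],im['E'][:3,:3]@d
def onz(im,u,v,z):
    o,d=ray(im,u,v); return o+d*(z-o[2])/d[2]
def proj(im,p):
    c=np.linalg.inv(im['E'])@np.append(p,1); return im['cx']-im['fx']*c[0]/c[2], im['cy']+im['fy']*c[1]/c[2]
def save(im,fn,crop=None,sc=1):
    a=np.asarray(im['pixels'])[:,:,::-1]
    if crop: a=a[crop[1]:crop[3],crop[0]:crop[2]]
    cv2.imwrite(fn,cv2.resize(a,None,fx=sc,fy=sc,interpolation=cv2.INTER_CUBIC))
E
python3 - <<'E'
from h import *
print(ctrl.read_state())
ims=[grab(n) for n in('scene','side','wrist')]
for n,i in zip(('scene','side','wrist'),ims):
    print(n,[k for k in i if k!='pixels'],i['fx'],i['cx'],i['cy'],i['E'].round(2).tolist(), {k:i[k] for k in i if 'dist' in k})
    np.save(f'pics/{n}.npy',np.asarray(i['pixels']))
a=np.hstack([np.asarray(i['pixels']) for i in ims[:2]])
save(ims[0],'pics/a.png',sc=1.4); save(ims[1],'pics/b.png',sc=1.4)
E
```

```text
pics
{'clock': 0.0, 'qpos': array([-1.33183017,  0.62934789,  0.03846083,  1.51837898, -0.02696819,
        0.99625866, -0.02000179]), 'qd': array([-4.73228654e-06, -3.23861471e-04, -1.37533617e-04,  4.95320874e-04,
       -2.84352587e-04,  4.04017858e-04,  3.49004484e-04]), 'tau': array([ 1.01006113e-03, -5.63420033e+01,  1.22621711e+00, -1.93437445e+01,
        1.10375573e-02,  1.06060159e-02,  7.55806980e-06]), 'eef_pos': array([194.8887158 , 619.59088381, 302.98464196]), 'tool_rot': array([-3.13971921e+00,  6.26075256e-05,  2.83682655e+00]), 'force': array([ 0.09092087, -0.07645231,  0.22875288]), 'torque': array([ 0.01595428,  0.01009114, -0.00179193]), 'gripper_force': 0.0, 'width': 85.65832478296961}
scene ['fx', 'fy', 'cx', 'cy', 'extrinsics', 'E'] 504.33428019287976 283.5572666492662 206.3037968445596 [[0.08, -0.68, 0.73, 1587.12], [1.0, 0.07, -0.05, -97.36], [-0.01, 0.73, 0.68, 1088.45], [0.0, 0.0, 0.0, 1.0]] {}
side ['fx', 'fy', 'cx', 'cy', 'extrinsics', 'E'] 525.8415433933623 275.24709054707955 213.781229608672 [[1.0, 0.06, -0.07, 424.92], [-0.1, 0.74, -0.67, -1047.45], [0.01, 0.67, 0.74, 1206.77], [0.0, 0.0, 0.0, 1.0]] {}
wrist ['fx', 'fy', 'cx', 'cy', 'mount', 'E'] 299.46311414258247 281.6002975886337 209.75369600474366 [[0.3, -0.9, -0.31, 115.03], [0.95, 0.28, 0.1, 644.69], [-0.0, -0.32, 0.95, 373.31], [0.0, 0.0, 0.0, 1.0]] {}
```

View pics/a.png

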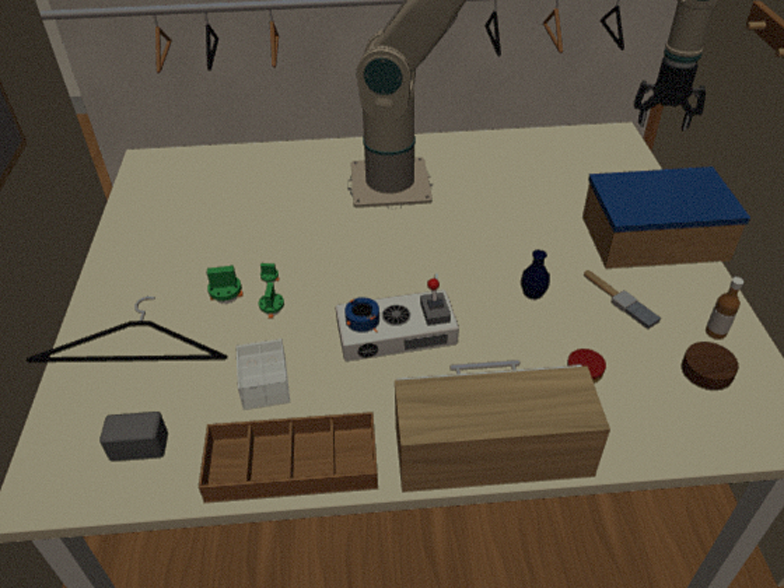

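View pics/b.png

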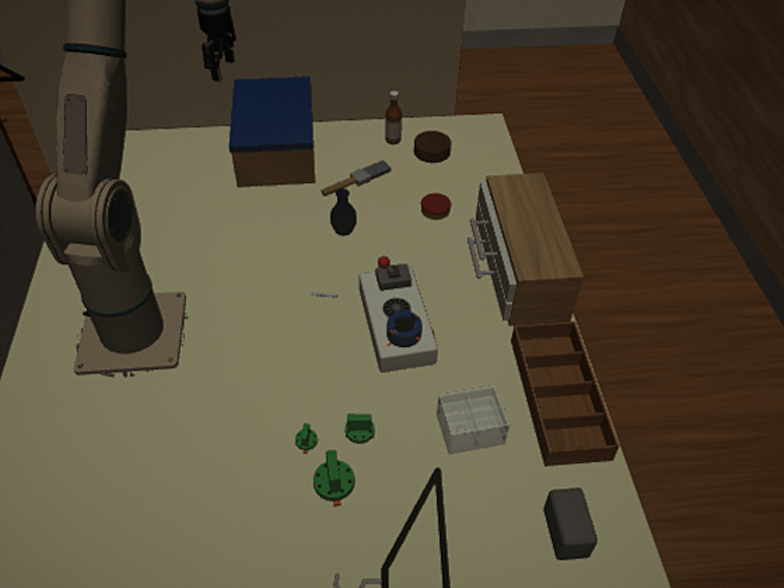

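Candidates in the scene picture (1.4x pixels): large green at (223,283), small green at (268,270) and middle green at (270,298). In the side picture the same three are at (334,478), (306,438) and (360,428). The middle-sized one, nearest the ring box, looks right. The blue socket is at (362,314) in scene and (404,328) in side. The red toggle is at (433,284) and (384,262).

```bash
cat >> h.py <<'E'
def mask(im,col):
    a=np.asarray(im['pixels']).astype(int); r,g,b=a[...,0],a[...,1],a[...,2]
    m={'green':(g>r+25)&(g>b+20),'blue':(b>r+25)&(b>g+15),'red':(r>g+60)&(r>b+60)&(g<60),'orange':(r>g+50)&(g>b+15)&(r>110)}[col]
    return m.astype(np.uint8)
def blobs(im,col,amin=15):
    n,l,st,c=cv2.connectedComponentsWithStats(mask(im,col)); return [(st[i,4],c[i].round(1).tolist(),st[i,:4].tolist()) for i in range(1,n) if st[i,4]>=amin]
def tri(i1,p1,i2,p2):
    (a,d),(b,e)=ray(i1,*p1),ray(i2,*p2); s=np.linalg.lstsq(np.c_[d,-e],b-a,rcond=None)[0]
    P,Q=a+s[0]*d,b+s[1]*e; return (P+Q)/2,np.linalg.norm(P-Q)
E
python3 - <<'E'
from h import *
ims={n:grab(n) for n in('scene','side')}
for n,i in ims.items():
    for c,z in(('green',25),('blue',80),('red',116)):
        for b in blobs(i,c):
            if b[0]<3000: print(n,c,b,onz(i,*b[1],z).round(0))
S,D=ims['scene'],ims['side']
print(tri(S,(433/1.4,284/1.4),D,(384/1.4,262/1.4)))
E
```

```text
scene green (np.int32(344), [192.4, 206.5], [185, 188, 18, 35]) [ 421. -297.   25.]
scene green (np.int32(453), [158.9, 201.6], [148, 190, 24, 24]) [ 388. -403.   25.]
scene blue (np.int32(15), [384.2, 181.9], [382, 180, 6, 5]) [426. 298.  80.]
scene blue (np.int32(254), [258.0, 223.9], [247, 213, 24, 23]) [572. -98.  80.]
scene red (np.int32(40), [309.2, 202.1], [306, 199, 7, 7]) [535.  52. 116.]
scene red (np.int32(279), [420.2, 257.5], [406, 250, 26, 19]) [769. 307. 116.]
side green (np.int32(199), [256.4, 305.2], [247, 296, 20, 19]) [ 461. -294.   25.]
side green (np.int32(145), [218.2, 312.3], [211, 302, 16, 19]) [ 361. -307.   25.]
side green (np.int32(536), [237.7, 339.6], [224, 322, 29, 34]) [ 407. -390.   25.]
side blue (np.int32(2676), [193.5, 79.6], [164, 55, 59, 50]) [294. 684.  80.]
side blue (np.int32(71), [282.6, 226.8], [277, 222, 17, 14]) [552. -76.  80.]
side blue (np.int32(74), [293.8, 235.3], [282, 227, 19, 14]) [ 580. -110.   80.]
side red (np.int32(22), [273.7, 185.5], [271, 184, 6, 4]) [539.  56. 116.]
(array([539.08234664,  50.66176561, 115.7966863 ]), np.float64(2.7576351928791567))
```

>>> send_rows:
  rows:
    - [[-37,-32.5,-3,0,0,0],[-37,-32.5,-3,0,0,0],[-37,-32.5,-3,0,0,0],[-37,-32.5,-3,0,0,0],[-37,-32.5,-3,0,0,0],[-37,-32.5,-3,0,0,0],[-37,-32.5,-3,0,0,0],[-37,-32.5,-3,0,0,0],[-37,-32.5,-3,0,0,0],[-37,-32.5,-3,0,0,0]]

```text
clock: 1.25
eef_pos: [451.5, 196.4, 334.3]
tool_rot: [3.142, 0.001, 2.835]
force: [-0.1, 0.6, -0.9]
width: 85.2
gripper_force: 0.0
```

>>> send_rows:
  rows:
    - [[-12.5,-37,0,0,0,0],[-12.5,-37,0,0,0,0],[-12.5,-37,0,0,0,0],[-12.5,-37,0,0,0,0],[-12.5,-37,0,0,0,0],[-12.5,-37,0,0,0,0],[-12.5,-37,0,0,0,0],[-12.5,-37,0,0,0,0],[-12.5,-37,0,0,0,0],[-12.5,-37,0,0,0,0]]

```text
clock: 2.25
eef_pos: [458.3, -192.2, 333.7]
tool_rot: [3.141, -0.001, 2.834]
force: [0.5, -0.1, -0.9]
width: 85.1
gripper_force: 0.0
```

```bash
python3 - <<'E'
from h import *
s=ctrl.read_state(); print(s['clock'],s['eef_pos'],s['tool_rot'],s['qpos'].round(2),s['force'])
w=grab('wrist'); np.savez('pics/w1.npz',px=w['pixels'],E=w['E'],fx=w['fx'],fy=w['fy'],cx=w['cx'],cy=w['cy'])
save(w,'pics/w1.png',sc=1.4)
for c in('green','blue','orange','red'): print(c,[b for b in blobs(w,c,25)])
E
```

```text
2.25 [ 458.29223155 -192.1859954   333.71932616] [ 3.14136580e+00 -5.05291265e-04  2.83415586e+00] [ 0.2   0.38  0.2   1.9  -0.09  0.87  1.71] [ 0.466201   -0.1371797  -0.88321651]
green [(np.int32(874), [170.3, 127.8], [150, 111, 39, 34]), (np.int32(2439), [108.9, 190.4], [68, 161, 76, 55]), (np.int32(1066), [208.4, 201.5], [188, 181, 42, 46])]
blue [(np.int32(660), [397.8, 234.8], [369, 222, 47, 38]), (np.int32(435), [371.7, 259.3], [356, 240, 46, 34])]
orange []
red [(np.int32(322), [541.8, 199.4], [531, 190, 22, 20])]
```

View pics/w1.png

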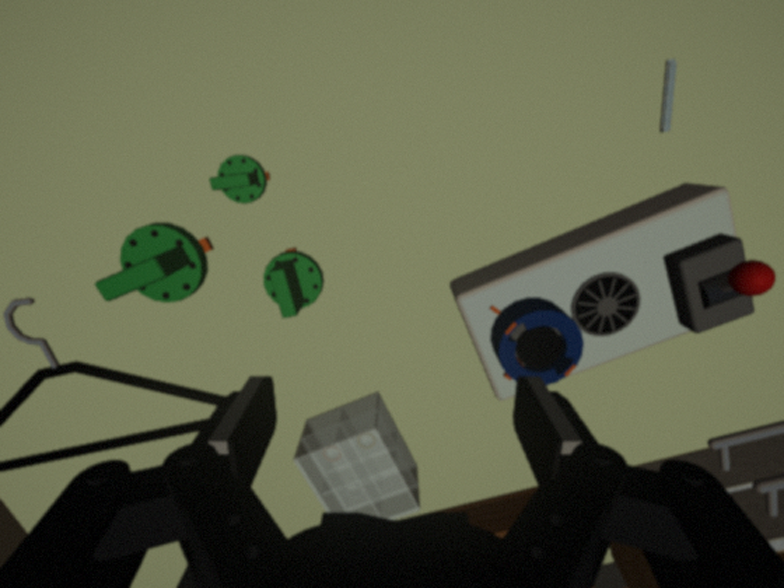

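Wrist view: large green at (165,262), small at (242,180) and middle at (293,280) with its lug at (291,250). The socket is at (538,340) with orange marks near (513,328) and (570,370), and the toggle ball is at (752,278). Next I measure the flange sizes to confirm the choice.

```bash
python3 - <<'E'
from h import *
d=np.load('pics/w1.npz'); w={k:(d[k] if d[k].ndim else float(d[k])) for k in d}; w['pixels']=w.pop('px')
n,l,st,c=cv2.connectedComponentsWithStats(mask(w,'green'))
a=w['pixels'].astype(int)
om=(a[...,0]>a[...,1]+30)&(a[...,0]>a[...,2]+40)
nn,ll,s2,c2=cv2.connectedComponentsWithStats(om.astype(np.uint8))
print('orange',[(c2[i].round(1).tolist(),s2[i,4]) for i in range(1,nn) if s2[i,4]>3 and c2[i][1]<300])
for i in range(1,n):
    if st[i,4]<500: continue
    m=(l==i).astype(np.uint8); cnt=max(cv2.findContours(m,cv2.RETR_EXTERNAL,cv2.CHAIN_APPROX_NONE)[0],key=len)[:,0]
    P=np.array([onz(w,u,v,27)[:2] for u,v in cnt])
    # robust circle (ransac on points)
    best=(0,)
    rng=np.random.default_rng(0)
    for _ in range(3000):
        q=P[rng.choice(len(P),3,False)]
        A=np.c_[2*q,np.ones(3)]
        try: s=np.linalg.solve(A,(q**2).sum(1))
        except Exception: continue
        r=np.sqrt(max(0,s[2]+s[0]**2+s[1]**2)); 
        if not 10<r<60: continue
        k=(abs(np.hypot(*(P-s[:2]).T)-r)<1).sum()
        if k>best[0]: best=(k,s[:2],r)
    print(st[i],len(P),best, proj(w,np.append(best[1],27)))
x,y,W,H=175,165,70,75
save(w,'pics/c1.png',(175,160,245,240),7)
E
```

```text
orange [([190.5, 125.0], np.int32(4)), ([146.2, 174.6], np.int32(50)), ([539.7, 199.0], np.int32(488)), ([353.4, 221.1], np.int32(18)), ([364.4, 234.2], np.int32(25)), ([407.0, 264.2], np.int32(20)), ([362.1, 268.8], np.int32(8))]
[150 111  39  34 874] 104 (np.int64(87), array([ 360.36091937, -301.41525579]), np.float64(19.507973274871265)) (np.float64(171.84080843189804), np.float64(127.701741785048))
[  68  161   76   55 2439] 197 (np.int64(147), array([ 408.10539223, -404.00629853]), np.float64(36.58075497618033)) (np.float64(114.59887538040044), np.float64(188.62094273386185))
[ 188  181   42   46 1066] 218 (np.int64(101), array([ 460.11763419, -293.55685816]), np.float64(26.90474613165743)) (np.float64(208.7276378241773), np.float64(200.60665657338154))
```

View pics/c1.png

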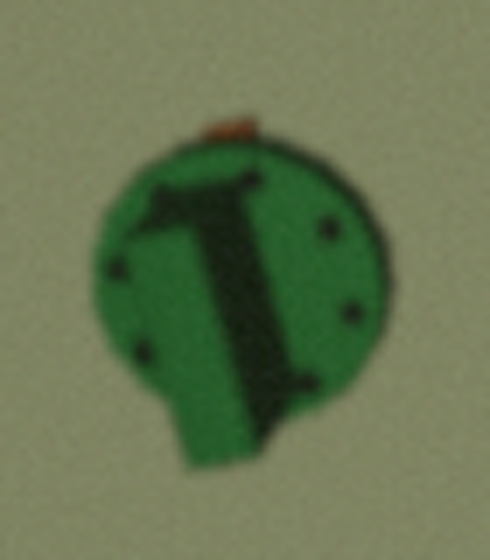

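The close crop shows the flange with a radius of about 27 mm, which is the 56 mm middle size. The bar runs from crop (195,225) to (255,455), and the orange lug is at (230,130). Next come the bar direction, the socket and the toggle.

```bash
python3 - <<'E'
from h import *
d=np.load('pics/w1.npz'); w={k:(d[k] if d[k].ndim else float(d[k])) for k in d}; w['pixels']=w.pop('px')
f=lambda u,v,z: onz(w,175+u/7,160+v/7,z)[:2]
ang=lambda v: np.arctan2(v[1],v[0])
print('bar top edge',ang(f(195,225,63)-f(255,455,63)),'bottom',ang(f(240,195,27)-f(290,380,27)),np.linalg.norm(f(195,225,63)-f(255,455,63)))
print('lug',ang(f(230,132,3)-np.array([460.1,-293.6])))
print('top end mid', (f(185,467,63)+f(255,455,63))/2)
print('slot marks',onz(w,353.4,221.1,70),onz(w,364.4,234.2,87),onz(w,407,264.2,87),onz(w,362.1,268.8,70))
print('ball',onz(w,541.8,199.4,116))
save(w,'pics/c2.png',(330,200,430,290),7)
E
```

```text
bar top edge 3.0005755363341753 bottom 3.017319571781313 42.25105398206273
lug 3.0354471148060993
top end mid [ 481.56303013 -296.35820656]
slot marks [ 526.68362412 -124.0846518    70.        ] [ 538.71622752 -117.881702     87.        ] [592.15237109 -77.86871593  87.        ] [ 593.01544433 -128.29913173   70.        ]
ball [540.53820497  55.67680313 116.        ]
```

View pics/c2.png

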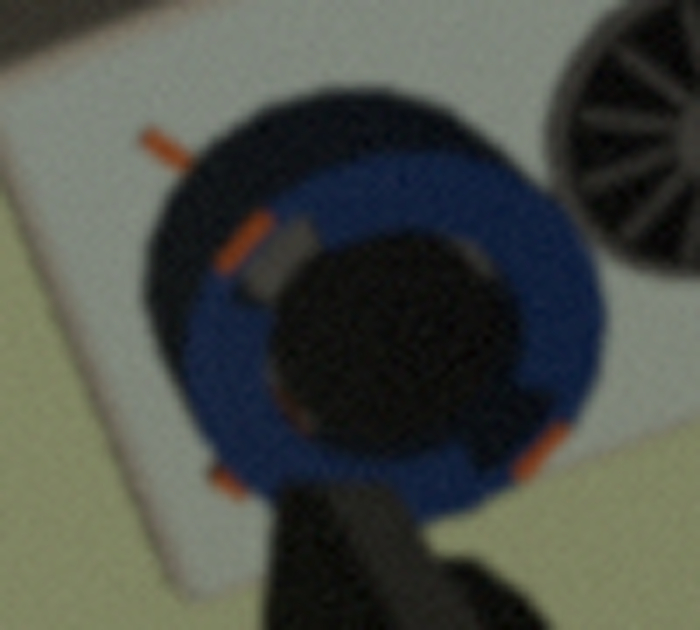

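The collar shows slot marks at crop (244,242) and (542,453), which give a slot line at yaw about 0.64 and a socket centre near (565,-98). Now I go above the cartridge with the tool aligned to the bar (yaw 3.01).

>>> send_rows:
  rows:
    - [[-3.2,-9.6,7,0,0,-0.1],[-3.2,-9.6,12,0,0,-0.176],[-3.2,-9.6,12,0,0,-0.176],[-3.2,-9.6,12,0,0,-0.176],[-3.2,-9.6,12,0,0,-0.176],[-3.2,-9.6,12,0,0,-0.176],[-3.2,-9.6,12,0,0,-0.176]]
  grip: 60

```text
clock: 3.0
eef_pos: [461.8, -291.1, 215.7]
tool_rot: [-3.141, 0.003, 3.016]
force: [-0.4, 0.5, 0.5]
width: 65.3
gripper_force: 0.0
```

```bash
python3 - <<'E'
from h import *
s=ctrl.read_state(); print(s['clock'],s['eef_pos'],s['tool_rot'],s['qpos'].round(2),s['force'],s['width'])
w=grab('wrist'); save(w,'pics/w2.png',(150,150,420,420),2.2)
print(blobs(w,'green',100), proj(w,(460,-293.5,63)))
E
```

```text
3.0 [ 461.81616151 -291.12566943  215.6937506 ] [-3.14149680e+00  2.99251471e-03  3.01562791e+00] [ 0.43  0.6   0.12  1.9  -0.12  0.64  2.07] [-0.41453512  0.47872201  0.52191634] 65.27685320373469
[(np.int32(2056), [250.4, 85.8], [225, 59, 51, 54]), (np.int32(5806), [137.2, 161.9], [75, 116, 116, 87]), (np.int32(2689), [278.4, 204.9], [249, 173, 60, 69])] (np.float64(278.51666295798503), np.float64(216.3806642660227))
```

View pics/w2.png

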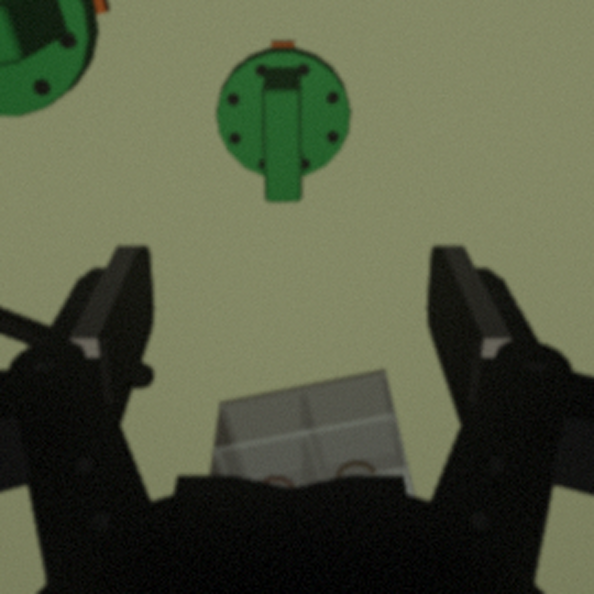

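The bar is vertical in the crop, from (282,90) to (282,200), within half a pixel of the prediction. Next: descend and grip.

>>> send_rows:
  rows:
    - [[0,-0.1,3,0,0,0],[0,-0.1,6,0,0,0],[0,-0.1,8.5,0,0,0],[0,-0.1,10,0,0,0],[0,-0.1,11,0,0,0],[0,-0.1,11,0,0,0],[0,-0.1,11,0,0,0]]

```text
clock: 3.75
eef_pos: [460.9, -293.7, 104.8]
tool_rot: [-3.141, 0.001, 3.013]
force: [-0.7, -0.2, 0.2]
width: 65.0
gripper_force: 0.0
```

>>> send_rows:
  rows:
    - [[0,0,0,0,0,0],[0,0,0,0,0,0],[0,0,0,0,0,0],[0,0,0,0,0,0],[0,0,0,0,0,0],[0,0,0,0,0,0],[0,0,0,0,0,0],[0,0,0,0,0,0]]
  grip: 255

```text
clock: 4.55
eef_pos: [460.5, -293.8, 104.5]
tool_rot: [-3.141, 0.001, 3.013]
force: [0.1, 0.3, 6.6]
width: 13.3
gripper_force: 59.4
```

>>> send_rows:
  rows:
    - [[0,0,-1,0,0,0],[0,0,-4,0,0,0],[0,0,-8,0,0,0],[0,0,-12,0,0,0],[-2,2,-13,0,0,-0.1],[-4.5,5,-13,0,0,-0.2],[-7,8,-13,0,0,-0.32],[-9.5,11,-13,0,0,-0.44],[-11.5,13,-13,0,0,-0.55],[-13.2,14.7,-13,0,0,-0.65]]

```text
clock: 5.55
eef_pos: [611.0, -162.8, 234.1]
tool_rot: [3.141, 0.0, -2.614]
force: [-0.6, -1.0, -1.1]
width: 13.2
gripper_force: 58.5
```

>>> send_rows:
  rows:
    - [[0,0,0,0,0,-0.122],[0,0,0,0,0,-0.122],[0,0,0,0,0,-0.122],[0,0,0,0,0,-0.122]]

```text
clock: 5.95
eef_pos: [609.3, -165.7, 234.0]
tool_rot: [3.142, -0.001, -2.502]
force: [-0.1, 0.3, -1.4]
width: 13.6
gripper_force: 58.5
```

```bash
python3 - <<'E'
from h import *
s=ctrl.read_state(); print(s['clock'],s['eef_pos'],s['tool_rot'],s['qpos'].round(2),s['force'],s['width'])
w=grab('wrist'); save(w,'pics/w3.png',None,1.42)
np.savez('pics/w3.npz',px=w['pixels'],E=w['E'],fx=w['fx'],fy=w['fy'],cx=w['cx'],cy=w['cy'])
a=np.asarray(w['pixels']).astype(int)
om=(a[...,0]>a[...,1]+30)&(a[...,0]>a[...,2]+40)
nn,ll,s2,c2=cv2.connectedComponentsWithStats(om.astype(np.uint8))
print('orange',[(c2[i].round(1).tolist(),s2[i].tolist(),onz(w,*c2[i],87).round(1).tolist()) for i in range(1,nn) if s2[i,4]>15])
print(proj(w,(565.4,-97.9,87)))
E
```

```text
5.95 [ 609.27983466 -165.67739561  233.95204525] [ 3.14154341e+00 -9.58820834e-04 -2.50177717e+00] [ 0.26  0.68 -0.07  1.64  0.06  0.83  2.38] [-0.11009789  0.31700122 -1.42316544] 13.569620806430597
orange [([377.5, 169.0], [375, 163, 6, 13, 59], [534.2, -133.9, 87.0]), ([389.4, 186.0], [382, 184, 16, 5, 77], [538.3, -118.0, 87.0]), ([281.7, 210.2], [274, 207, 16, 7, 106], [601.7, -171.1, 87.0]), ([333.5, 223.4], [330, 219, 8, 9, 66], [586.2, -132.2, 87.0]), ([22.1, 259.2], [0, 244, 49, 31, 212], [761.4, -314.9, 87.0]), ([7.4, 267.4], [3, 264, 12, 8, 20], [775.9, -321.7, 87.0]), ([380.4, 265.5], [373, 264, 15, 4, 55], [591.7, -77.8, 87.0]), ([62.8, 279.8], [60, 278, 6, 5, 16], [759.8, -280.6, 87.0]), ([84.4, 293.2], [82, 290, 6, 8, 16], [761.1, -260.5, 87.0]), ([105.6, 304.6], [101, 301, 12, 8, 26], [760.8, -241.0, 87.0]), ([53.7, 317.6], [42, 310, 24, 17, 60], [800.2, -271.4, 87.0]), ([137.1, 321.3], [126, 315, 24, 14, 65], [760.1, -211.2, 87.0]), ([555.9, 325.9], [551, 314, 9, 24, 150], [543.5, 87.6, 87.0]), ([74.3, 329.3], [71, 326, 8, 8, 20], [801.2, -251.7, 87.0]), ([83.2, 332.8], [80, 330, 8, 7, 17], [800.0, -243.8, 87.0]), ([101.8, 342.6], [98, 339, 9, 7, 20], [800.1, -225.7, 87.0])]
(np.float64(384.3364234416429), np.float64(227.9311839109593))
```

View pics/w3.png

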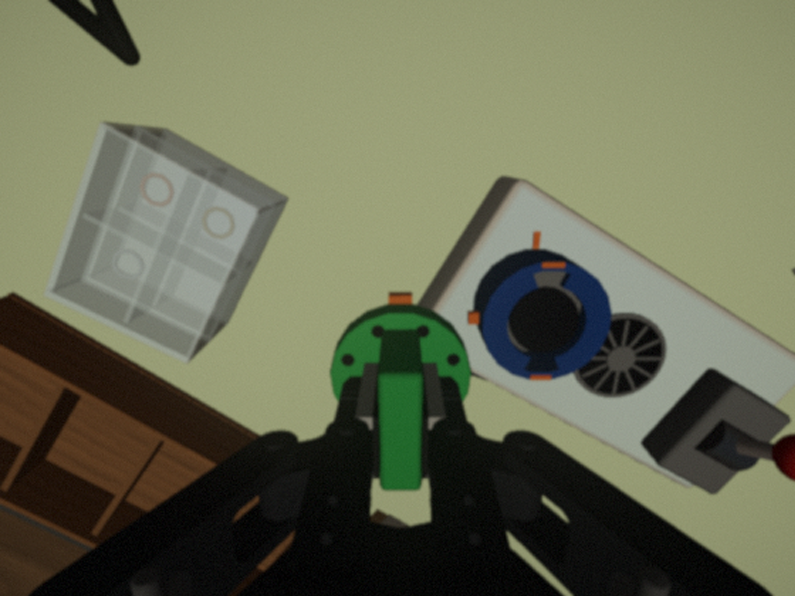

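The held cartridge shows its lug at (400,298). The socket marks are at (553,265) and (541,378), giving centre (565.0,-97.9) and slot yaw 0.645, in agreement with the first view. Next I check how the cartridge sits in the hand.

```bash
python3 - <<'E'
from h import *
d=np.load('pics/w3.npz'); w={k:(d[k] if d[k].ndim else float(d[k])) for k in d}; w['pixels']=w.pop('px')
t=np.array([609.28,-165.68]); y=-2.502; Rt=np.array([[np.cos(y),np.sin(y)],[np.sin(y),-np.cos(y)]])
for n,u,v,z in(('lug',281.7,210.2,134.5),('bar near L',382/1.42,375/1.42,192.5),('bar near R',422/1.42,375/1.42,192.5),('bar far L',380/1.42,490/1.42,192.5),('bar far R',421/1.42,490/1.42,192.5)):
    print(n,(Rt.T@(onz(w,u,v,z)[:2]-t)).round(1))
print('to socket, tool axes',Rt.T@(np.array([565,-97.9])-t))
E
```

```text
lug [25.6  0.2]
bar near L [21.5 -5.1]
bar near R [21.5  6.7]
bar far L [-21.   -6.3]
bar far R [-21.    7.1]
to socket, tool axes [-4.92818884 80.8118788 ]
```

>>> send_rows:
  rows:
    - [[0,2,0,0,0,0],[-0.2,4.5,0,0,0,0],[-0.4,6.5,1,0,0,-0.005],[-0.5,8.1,2.5,0,0,-0.005],[-0.5,8.1,3.4,0,0,-0.005],[-0.5,8.1,3.4,0,0,-0.005],[-0.5,8.1,3.4,0,0,-0.005]]

```text
clock: 6.7
eef_pos: [566.2, -98.5, 200.1]
tool_rot: [-3.14, 0.0, -2.495]
force: [-0.0, -1.1, -1.4]
width: 12.9
gripper_force: 58.7
```

```bash
python3 - <<'E'
from h import *
s=ctrl.read_state(); print(s['clock'],s['eef_pos'],s['tool_rot'],s['qpos'].round(2),s['force'],s['width'])
E
```

```text
6.7 [566.16557408 -98.47505832 200.11578002] [-3.14018729e+00  1.55522922e-04 -2.49540809e+00] [ 0.16  0.65 -0.06  1.83  0.06  0.66  2.28] [-0.03702568 -1.08255066 -1.35796594] 12.886423302911068
```

>>> send_rows:
  rows:
    - [[0.04,0.07,0.3,0,0,0],[0.04,0.07,0.6,0,0,0],[0.04,0.07,0.9,0,0,0],[0.04,0.07,1.0,0,0,0],[0.04,0.07,1.1,0,0,0],[0.04,0.07,1.1,0,0,0]]

```text
clock: 7.3
eef_pos: [564.7, -96.7, 188.8]
tool_rot: [3.142, -0.0, -2.493]
force: [0.3, -0.6, -1.3]
width: 13.0
gripper_force: 58.7
```

>>> send_rows:
  rows:
    - [[0,0,0.1,0,0,0],[0,0,0.2,0,0,0],[0,0,0.2,0,0,0]]

```text
clock: 7.6
eef_pos: [564.8, -96.7, 187.1]
tool_rot: [-3.141, 0.0, -2.493]
force: [-0.2, 0.1, 2.8]
width: 13.2
gripper_force: 59.2
```

Underside 4.4 mm below the rim at about 4 N, which matches the spring, so the lugs are in. Pressing on to 13 mm depth.

>>> send_rows:
  rows:
    - [[0.03,-0.08,0.1,0,0,0],[0.03,-0.08,0.3,0,0,0],[0.03,-0.08,0.5,0,0,0],[0.03,-0.08,0.7,0,0,0],[0.03,-0.08,0.8,0,0,0],[0.03,-0.08,0.8,0,0,0]]

```text
clock: 8.2
eef_pos: [565.0, -97.0, 179.1]
tool_rot: [3.141, 0.0, -2.493]
force: [-2.1, 2.2, 7.1]
width: 13.4
gripper_force: 59.9
```

```bash
python3 - <<'E'
from h import *
s=ctrl.read_state(); print(s['clock'],s['eef_pos'],s['tool_rot'],s['qpos'].round(2),s['force'],s['torque'],s['width'])
E
```

```text
8.2 [564.98468927 -96.95408083 179.08089512] [ 3.14109262e+00  3.54755611e-04 -2.49304788e+00] [ 0.16  0.68 -0.06  1.85  0.07  0.61  2.28] [-2.10525466  2.19587117  7.12860934] [0.6096104  0.521399   0.01303138] 13.35494728647215
```

Depth 12.4 mm at 8.4 N. There is a slight side load, so I ease it off while twisting clockwise.

>>> send_rows:
  rows:
    - [[-0.01,0.06,0.05,0,0,0.05],[-0.01,0.06,0.06,0,0,0.12],[-0.01,0.06,0.06,0,0,0.2],[-0.01,0.06,0.06,0,0,0.3],[-0.01,0.06,0.06,0,0,0.4],[-0.01,0.06,0.06,0,0,0.5],[-0.01,0.06,0.06,0,0,0.5]]

```text
clock: 8.9
eef_pos: [565.8, -97.5, 179.1]
tool_rot: [-3.14, 0.003, -2.996]
force: [-0.6, -0.5, 7.4]
width: 13.1
gripper_force: 59.9
```

```bash
python3 - <<'E'
from h import *
s=ctrl.read_state(); print(s['clock'],s['eef_pos'],s['tool_rot'],s['force'],s['torque'],s['width'])
E
```

```text
8.9 [565.81110939 -97.5188982  179.07748695] [-3.13976186e+00  2.65200470e-03 -2.99568830e+00] [-0.60910531 -0.54415678  7.41310321] [ 0.08806228  0.13377298 -0.03756714] 13.090884274874051
```

>>> send_rows:
  rows:
    - [[0,0,0.02,0,0,0.1],[0,0,0.02,0,0,0.2],[0,0,0.02,0,0,0.3],[0,0,0.02,0,0,0.4],[0,0,0.02,0,0,0.5],[0,0,0.02,0,0,0.6],[0,0,0.02,0,0,0.7],[0,0,0.02,0,0,0.8],[0,0,0.02,0,0,0.88],[0,0,0.02,0,0,0.88]]

```text
clock: 9.9
eef_pos: [566.2, -97.6, 179.0]
tool_rot: [3.141, 0.004, 2.408]
force: [0.4, 0.0, 8.3]
width: 13.2
gripper_force: 59.9
```

```bash
python3 - <<'E'
from h import *
s=ctrl.read_state(); print(s['clock'],s['eef_pos'],s['tool_rot'],s['force'],s['torque'],s['width'])
E
```

```text
9.9 [566.15339572 -97.61665913 178.98330379] [3.14053048 0.00386233 2.40817346] [0.36954368 0.04921937 8.28877818] [ 0.06510266 -0.10771164 -0.0495872 ] 13.171217405640462
```

>>> send_rows:
  rows:
    - [[0,0,0,0,0,0.05],[0,0,0,0,0,0.1],[0,0,0,0,0,0.13],[0,0,0,0,0,0.16],[0,0,0,0,0,0.16]]

```text
clock: 10.4
eef_pos: [565.7, -97.9, 179.0]
tool_rot: [3.141, 0.003, 2.251]
force: [-1.1, -0.6, 8.2]
width: 13.1
gripper_force: 60.2
```

```bash
python3 - <<'E'
from h import *
s=ctrl.read_state(); print(s['clock'],s['eef_pos'],s['tool_rot'],s['force'],s['torque'],s['width'])
E
```

```text
10.4 [565.6595918  -97.94775103 178.99593192] [3.14095858 0.00324109 2.25069821] [-1.14845056 -0.58823647  8.23796423] [-0.01538096  0.1735109   0.41966338] 13.131779890069415
```

Turned 1.54 rad and the torque has risen to 0.42 N m, so it is at the stop. Letting go now.

>>> send_rows:
  rows:
    - [[0,0,0,0,0,0],[0,0,0,0,0,0],[0,0,0,0,0,0],[0,0,0,0,0,0],[0,0,0,0,0,0],[0,0,0,0,0,0],[0,0,0,0,0,0]]
  grip: 60

```text
clock: 11.1
eef_pos: [564.6, -96.9, 178.0]
tool_rot: [-3.141, -0.0, 2.25]
force: [-0.5, -0.4, 1.2]
width: 65.2
gripper_force: 0.0
```

>>> send_rows:
  rows:
    - [[0,0,-2,0,0,0],[0,0,-5,0,0,0],[0,0,-8,0,0,0],[0,0,-11,0,0,0],[0,0,-12,0,0,0],[0,0,-12,0,0,0]]

```text
clock: 11.7
eef_pos: [565.3, -97.1, 299.3]
tool_rot: [3.139, 0.002, 2.25]
force: [0.3, 0.1, -0.2]
width: 65.1
gripper_force: 0.0
```

```bash
python3 - <<'E'
from h import *
s=ctrl.read_state(); print(s['clock'],s['eef_pos'],s['tool_rot'],s['force'],s['torque'],s['width'])
w=grab('wrist'); save(w,'pics/w4.png',None,1.42)
np.savez('pics/w4.npz',px=w['pixels'],E=w['E'],fx=w['fx'],fy=w['fy'],cx=w['cx'],cy=w['cy'])
for n,z in (('lock',142),('pressed',138)): print(n,[np.round(proj(w,np.append(np.array([565,-97.9])+k*22*np.array([np.cos(2.25),np.sin(2.25)]),z))*np.array(1.42)).tolist() for k in(-1,1)])
b=[b for b in blobs(w,'red',100)]; print(b,[onz(w,*x[1],116).round(1) for x in b])
S,D=grab('scene'),grab('side')
rs=[x for x in blobs(S,'red',10)]; rd=[x for x in blobs(D,'red',5)]; print(rs,rd)
E
```

```text
11.7 [565.29040034 -97.08680993 299.34261513] [3.13933200e+00 2.02096479e-03 2.24996547e+00] [ 0.31722029  0.11721922 -0.24103228] [-0.03420734  0.03466246 -0.02295462] 65.10853083708186
lock [[398.0, 343.0], [398.0, 270.0]]
pressed [[398.0, 340.0], [398.0, 268.0]]
[(np.int32(707), [379.2, 35.5], [365, 20, 29, 33])] [array([537.8,  52.8, 116. ])]
[(np.int32(41), [309.1, 202.1], [306, 199, 7, 7]), (np.int32(293), [420.0, 257.6], [406, 250, 26, 19])] [(np.int32(7), [240.0, 358.4], [238, 358, 5, 2])]
```

View pics/w4.png

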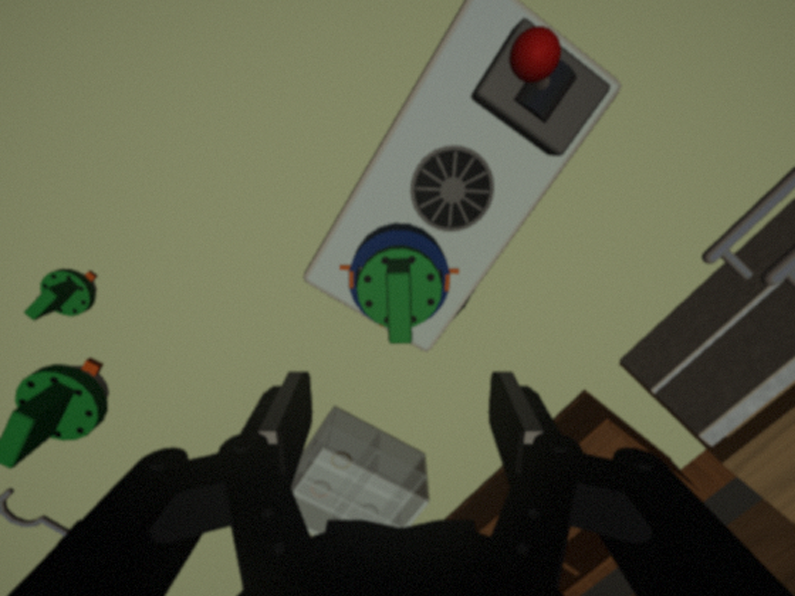

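The cartridge sits in the collar with its bar straight, top ends at (398,343) and (398,270), matching the locked height prediction. Tabs are at (345,268) and (453,271), and the toggle ball is at (535,54). Next I check the flag and work out the push.

```bash
python3 - <<'E'
from h import *
def load(f):
    d=np.load(f); w={k:(d[k] if d[k].ndim else float(d[k])) for k in d}; w['pixels']=w.pop('px'); return w
for f in('pics/w1.npz','pics/w3.npz','pics/w4.npz'):
    w=load(f); a=w['pixels'].astype(int)
    om=(a[...,0]>a[...,1]+30)&(a[...,0]>a[...,2]+40)
    nn,ll,s2,c2=cv2.connectedComponentsWithStats(om.astype(np.uint8))
    for i in range(1,nn):
        for z in (65,):
            p=onz(w,*c2[i],z)[:2]-[565,-97.9]; r=np.hypot(*p)
            if s2[i,4]>3 and 20<r<60: print(f,c2[i].round(0),s2[i,4],'r',r.round(1),'ang',np.arctan2(p[1],p[0]).round(3))
w=load('pics/w4.npz'); g=lambda u,v,z:onz(w,u/1.42,v/1.42,z)[:2]
e=g(465,0,55)-g(305,278,55); print('unit y dir',np.arctan2(e[1],e[0]))
e=g(305,278,55)-g(425,349,55); print('-x dir',np.arctan2(e[1],e[0])-np.pi)
b=w['pixels']; print('ball',g(538,50,116))
ims={n:grab(n) for n in('scene','side')}
save(ims['side'],'pics/s2.png',(250,170,330,250),6)
E
```

```text
pics/w1.npz [353. 221.] 18 r 44.2 ang -2.525
pics/w1.npz [364. 234.] 25 r 22.5 ang -2.314
pics/w1.npz [407. 264.] 20 r 49.4 ang 0.558
pics/w1.npz [362. 269.] 8 r 43.1 ang -0.763
pics/w3.npz [377. 169.] 59 r 42.1 ang -2.422
pics/w3.npz [389. 186.] 77 r 28.9 ang -2.779
pics/w3.npz [334. 223.] 66 r 36.5 ang -0.789
pics/w3.npz [380. 265.] 55 r 46.6 ang 0.821
pics/w4.npz [242. 188.] 19 r 40.4 ang -2.547
pics/w4.npz [319. 190.] 19 r 40.8 ang 0.703
pics/w4.npz [247. 196.] 33 r 36.2 ang -2.304
pics/w4.npz [315. 198.] 31 r 36.8 ang 0.459
unit y dir 1.6920531677166626
-x dir -6.176225876094037
ball [537.47508649  52.79983365]
```

>>> send_rows:
  rows:
    - [[4,0.8,1,0,0,0.1],[8,1.7,2,0,0,0.2],[12,2.5,4,0,0,0.3],[15.9,3.35,5,0,0,0.4],[15.9,3.35,6,0,0,0.5],[15.9,3.35,6,0,0,0.564],[15.9,3.35,6,0,0,0.564],[15.9,3.35,6,0,0,0.564]]
  grip: 255

```text
clock: 12.75
eef_pos: [490.8, 47.6, 237.7]
tool_rot: [-3.141, 0.0, 1.687]
force: [0.0, -0.1, 0.2]
width: 0.2
gripper_force: 0.0
```

```bash
python3 - <<'E'
from h import *
s=ctrl.read_state(); print(s['clock'],s['eef_pos'],s['tool_rot'],s['force'],s['width'])
w=grab('wrist'); b=blobs(w,'red',100); print(b,[onz(w,*x[1],116).round(1) for x in b])
for n in('side',):
    im=grab(n); a=np.asarray(im['pixels']).astype(int)
    om=((a[...,0]>a[...,1]+25)&(a[...,0]>a[...,2]+35)).astype(np.uint8)
    nn,ll,s2,c2=cv2.connectedComponentsWithStats(om)
    for i in range(1,nn):
        p=onz(im,*c2[i],65)[:2]-[565,-97.9]
        if s2[i,4]>1 and np.hypot(*p)<60: print(c2[i].round(1),s2[i,4],np.hypot(*p).round(1),np.arctan2(p[1],p[0]).round(3))
save(im,'pics/s3.png',(240,150,340,250),6)
E
```

```text
12.75 [490.77975529  47.63111003 237.66421013] [-3.14074528e+00  4.91578837e-04  1.68708300e+00] [ 0.03972557 -0.1034822   0.15901504] 0.18705393539774995
[(np.int32(600), [352.1, 242.3], [338, 229, 29, 27])] [array([540.4,  46.9, 116. ])]
[279.3 236.7] 3 24.6 -3.089
[295.  243.5] 6 34.2 -1.062
[277.8 245.2] 6 44.9 -2.358
```

View pics/s3.png

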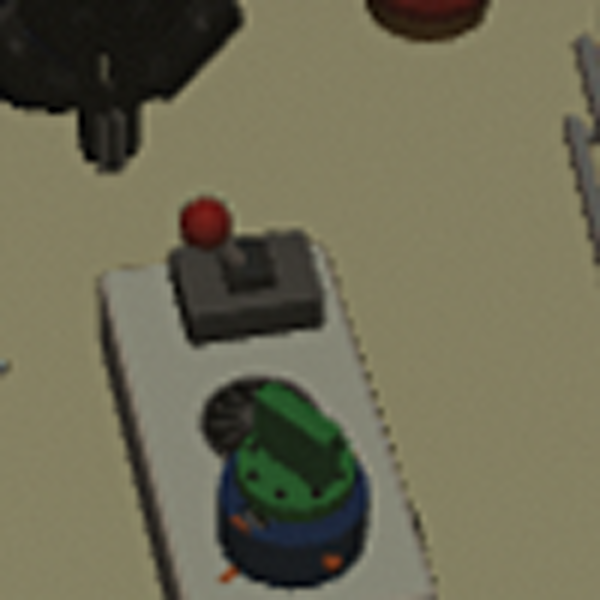

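The side crop shows the flag tab at (333,563), at angle -1.06, where it was at about -0.78 before, so it has turned about 0.28 rad and is locked. The ball at (205,222) is still off. Next I lower the shut fingers behind the ball and push along tool +y, which is the unit's +x.

>>> send_rows:
  rows:
    - [[-0.2,0,2,0,0,0],[-0.2,0,4,0,0,0],[-0.2,0,5.5,0,0,0],[-0.2,0,5.9,0,0,0],[-0.2,0,5.9,0,0,0],[-0.2,0,5.9,0,0,0]]

```text
clock: 13.45
eef_pos: [491.5, 45.6, 179.7]
tool_rot: [3.141, -0.0, 1.686]
force: [0.2, -0.3, -0.0]
width: 0.0
gripper_force: 0.0
```

>>> send_rows:
  rows:
    - [[0,1,0,0,0,0],[0,1.6,0,0,0,0],[0,2.2,0,0,0,0],[0,2.8,0,0,0,0],[0,3.2,0,0,0,0],[0,3.2,0,0,0,0]]

```text
clock: 14.05
eef_pos: [523.0, 49.6, 179.2]
tool_rot: [-3.141, -0.0, 1.686]
force: [-2.8, 0.2, 2.2]
width: -0.0
gripper_force: 1.2
```

```bash
python3 - <<'E'
from h import *
s=ctrl.read_state(); print(s['clock'],s['eef_pos'],s['tool_rot'],s['force'])
w=grab('wrist'); b=blobs(w,'red',100); print(b,[onz(w,*x[1],118).round(1) for x in b])
E
```

```text
14.05 [523.0334937   49.59067045 179.18042688] [-3.14106562e+00 -1.27507310e-04  1.68606444e+00] [-2.81911737  0.19169154  2.18752966]
[(np.int32(1082), [337.1, 292.1], [316, 275, 44, 36])] [array([551.7,  46.7, 118. ])]
```

>>> send_rows:
  rows:
    - [[0,0.5,0,0,0,0],[0,1.0,0,0,0,0],[0,1.5,0,0,0,0],[0,2.0,0,0,0,0],[0,2.5,0,0,0,0],[0,2.8,0,0,0,0],[0,2.8,0,0,0,0]]

```text
clock: 14.8
eef_pos: [551.4, 52.8, 178.9]
tool_rot: [3.141, 0.0, 1.686]
force: [0.5, -0.1, 0.0]
width: -0.0
gripper_force: 0.0
```

>>> send_rows:
  rows:
    - [[0,0.2,0,0,0,0],[0,0.4,0,0,0,0],[0,0.4,0,0,0,0]]

```text
clock: 15.1
eef_pos: [554.5, 53.2, 178.9]
tool_rot: [-3.141, -0.0, 1.686]
force: [-1.4, -0.5, -1.1]
width: 0.1
gripper_force: 0.6
```

```bash
python3 - <<'E'
from h import *
s=ctrl.read_state(); print(s['clock'],s['eef_pos'],s['tool_rot'],s['force'])
w=grab('wrist'); b=blobs(w,'red',100); print(b,[onz(w,*x[1],117).round(1) for x in b])
E
```

```text
15.1 [554.52159127  53.17483851 178.91036049] [-3.14092519e+00 -5.68219262e-05  1.68576859e+00] [-1.35332285 -0.498243   -1.08492664]
[(np.int32(1153), [335.2, 290.0], [315, 272, 42, 38])] [array([582.2,  51. , 117. ])]
```

>>> send_rows:
  rows:
    - [[0,0.1,0,0,0,0],[0,0.2,0,0,0,0],[0,0.2,0,0,0,0]]

```text
clock: 15.45
eef_pos: [555.1, 53.2, 178.8]
tool_rot: [-3.138, -0.001, 1.686]
force: [-5.6, -0.3, 1.6]
width: -0.1
gripper_force: 2.9
```

>>> send_rows:
  rows:
    - [[0,0.1,0,0,0,0],[0,0.2,0,0,0,0],[0,0.2,0,0,0,0]]

```text
clock: 15.75
eef_pos: [555.5, 53.2, 178.7]
tool_rot: [-3.134, -0.001, 1.685]
force: [-8.9, -1.7, 5.8]
width: 0.0
gripper_force: 4.8
```

At the hard stop: 9 N with barely any travel. Back off, lift clear and check.

>>> send_rows:
  rows:
    - [[0,-1,0,0,0,0],[0,-3,0,0,0,0],[0,-5,-2,0,0,0],[0,-5,-6,0,0,0],[-1,-7,-10,0,0,0],[-1,-10,-14,0,0,0],[-1,-12,-16,0,0,0],[-1,-12,-16,0,0,0]]

```text
clock: 16.55
eef_pos: [440.3, 29.4, 341.9]
tool_rot: [3.135, -0.003, 1.685]
force: [0.7, 0.2, -0.7]
width: -0.0
gripper_force: 0.0
```

```bash
python3 - <<'E'
from h import *
s=ctrl.read_state(); print(s['clock'],s['eef_pos'],s['force'])
w=grab('wrist'); b=blobs(w,'red',100); print([onz(w,*x[1],117).round(1) for x in b])
im=grab('side'); save(im,'pics/s4.png',(200,130,380,330),3)
E
```

```text
16.55 [440.32911011  29.43647054 341.85128531] [ 0.73341236  0.18745405 -0.74117088]
[array([583.6,  54.1, 117. ])]
```

View pics/s4.png

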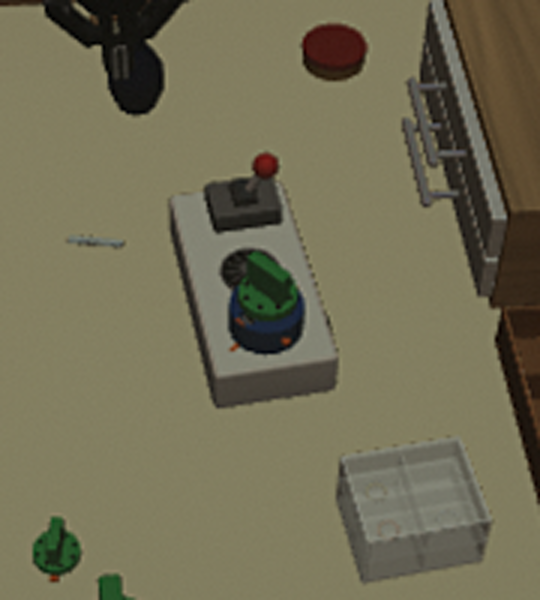

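The ball at (265,165) now leans to +x (on), the cartridge sits locked at (268,290), and the bystanders in view look unmoved.

```bash
python3 -c "
from cell import ctrl; print(ctrl.finish_job())"
```

```text
the job is handed in; nothing more can be done
None
```

I locked the middle-sized cartridge into the socket (flag tab turned about 0.28 rad), flipped the toggle on to its stop, moved nothing else that I could see, and handed the job in at about 17 s.

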